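# Hold the battery lamp's dial at battery check

## Task

Check the battery lamp before the evening game: with the flat screwdriver under its lip, lever the snapped-down cover up off its catch and fold it right back, then put the screwdriver down on the board's playing surface. Turn the uncovered dial clockwise past its first two clicks to the third, the battery-check position (three dots), and finish with the fingers still holding it there, because it springs back if let go. Leave the striker holder, the tumbler, the vial and the domino box where they stand.

Things in the scene. Friction and masses are not known exactly. Their poses are not given: they have to be found in the camera images.
- lamp: Battery lamp, a grey box 110 x 250 x 75 mm (x, y, z) that does not move, standing on the carrom board. Origin: centre of its underside; x points from its front to its back, y to its left, z up. Its flat top, the deck, is at z = 75 mm. The lamp head on the left half of the deck (y 15 to 120 mm) rises 50 mm above it; the dial, under its cover, is on the right half, axis at x = 0, y = -60 mm.
- pry_slot (a point): Middle of the mouth of the pry slot in the lamp's front face, under the cover's lip, fixed on the lamp at x = -55, y = -60, z = 70.5 mm of its frame. The slot is a recess 50 mm wide that runs 10 mm straight back (lamp's +x) from the front face; its floor is at z = 66 mm and the lip above it at z = 75 mm, so it is 9 mm high. Open to the front.
- cover_lip (a point): Middle of the outer lower edge of the cover's lip, moving with the cover; 104 mm in front of the hinge axis and 4 mm below it when shut. The cover is a grey plastic hood 88 x 88 mm, 38 mm tall. The lip is a flat tab 44 mm wide, 4 mm thick, standing 13 mm forward from the bottom of the hood's front wall, 2 mm past the lamp's front face.
- cover (a joint): Hinge angle of the cover over the dial, rad: 0 shut, grows as its front goes up and back, stop at 2.9 (folded right back, hanging behind the lamp). A snap catch holds it shut: about 5 N upward at the lip over the first 0.05 rad pops it off; after that only its weight (60 g) resists, and past about 1.3 rad it falls back by itself to the stop (let go lower, it drops again).
- cover_hinge (a point): Middle of the cover's hinge axis, fixed on the lamp at x = 47, y = -60, z = 79 mm of its frame. The axis runs along the lamp's y.
- dial (a joint): Angle of the dial, rad, growing clockwise seen from above: 0 off (ring mark), clicks at 0.45 (one dot), 0.90 (two dots) and 1.35 (three dots, battery check), stop at 1.42. Getting past the detents takes up to about 0.3 N m. It stays by itself at the first two, but from the third it springs back to the second when let go; holding it there takes about 0.15 N m.
- dial_grip (a point): On the vertical dial axis, 26 mm above the deck. The dial is a black disc 56 mm wide, 5 mm thick; across it stands a grip bar 50 mm long, 12 mm thick, from 5 to 31 mm above the deck, its pointed end (white line) towards the robot. In the lamp's frame the bar lies at yaw +0.675 rad when off and -0.675 at the third click. This point's x is the lamp's x when off and turns with the dial.
- screwdriver: Flat screwdriver, 170 mm long, 130 g, lying loose, blade flat. Origin on its axis, 25 mm behind the front end of the handle, close to its balance point; x points to the blade tip. Wooden eight-sided handle 29 mm across flats, from x = -70 to +25 mm; steel shaft 7 mm thick, blade 11 mm wide and 3 mm thick. Lying, its axis is 14.5 mm above the playing surface.
- screwdriver_tip (a point): Middle of the end of the blade, 100 mm ahead of the screwdriver's origin on its axis.
- board: Carrom board lying on the ledge, fixed, 810 x 810 mm over its frame, origin under its centre. Flat playing surface 26 mm above the ledge, 680 x 680 mm, inside a wooden frame 65 mm wide whose top is 45 mm above the ledge.
- striker_holder: Bystander: dark silicone holder 46 x 136 mm with five white disc strikers standing in its slots, 51 mm tall over all, origin in the centre of its underside, long along its y.
- tumbler: Bystander: open steel tumbler 74 mm across the rim, 100 mm tall, origin in the centre of its underside.
- vial: Bystander: clear plastic vial with a white twist cap, 33 mm across the cap, 66 mm tall, origin in the centre of its underside.
- domino_box: Bystander: closed wooden domino box 60 x 188 x 43 mm, origin in the centre of its underside, long along its y, left of the lamp.
There are look-alikes about, which are no part of the job. Leave any white look-alike of the screwdriver alone.

How it is judged:
On the way, in this order (a step that is already met when the one before it is completed fails the run):
1. the cover is levered up off its catch by the screwdriver, held in the fingers (value of joint cover above 0.1 rad and contact force between screwdriver and cover above 0.05 N and contact force between the fingers and screwdriver above 1 N and contact force between the fingers and cover below 0.1 N), for 0.1 s.
2. the cover is folded right back (value of joint cover above 2.5 rad), for 0.2 s.
3. the dial is turned to its third click and held there by the fingers for a second (value of joint dial above 1.25 rad and contact force between the fingers and dial above 0.5 N), for 1 s.
At the end, for the whole second after the job is handed in: The program ends with the fingers touching the dial and holding it past its third click (dial above 1.25 rad, nothing but the fingers holding it) through the last second, the cover folded back (above 2.5 rad), and the screwdriver let go and at rest, lying on the playing surface of the board (all of step 3 and contact force between screwdriver and dial below 0.05 N and value of joint cover above 2.5 rad and contact force between the fingers and screwdriver below 0.05 N and height (world z) of screwdriver between 0.033 and 0.052 m and height (world z) of screwdriver_tip below 0.056 m and linear speed of screwdriver below 0.02 m/s); the arm keeps its last pose, push and grip.
It fails at once if the striker holder is moved more than 15 mm (distance of striker_holder from where it was at the start of the episode above 0.015 m).
It fails at once if the tumbler is moved more than 15 mm (distance of tumbler from where it was at the start of the episode above 0.015 m).
It fails at once if the vial is moved more than 15 mm (distance of vial from where it was at the start of the episode above 0.015 m).
It fails at once if the domino box is moved more than 15 mm (distance of domino_box from where it was at the start of the episode above 0.015 m).
It also fails if it takes over 59 s, if anything falls off the work surface, if the arm or the gripper's body presses on something with over 40 N, if the wrist force passes 120 N, or if a joint passes its speed limit or range.

## Robot

A 6-joint arm with a two-finger parallel gripper is mounted at the origin on the work surface. World frame = base frame: x ahead of the robot, y to its left, z up, the work surface at z = 0. Lengths are in m, angles in rad, forces in N, time in s.
With the tool pointing down it reaches from about 0.225 to 0.875 m from the base axis. Payload 3.4 kg.
Tool frame: the origin (TCP) lies at the very end of the fingers, on their centre line; the grasp point (between the pads) lies manip.hold_point_z behind it (manip.hold_point_z is the distance from the TCP to the grasp point, in m); x points along the fingers, y is the direction in which the jaws open and shut, and the axes are right-handed (so a half turn about x gives the same grasp; the last joint's range is limited). The gripper opens to 85 mm and grips with 20 to 120 N. Pads are 22 mm wide; open, the fingers measure 114 mm over their backs; the gripper's body (76 mm by 85 mm) begins 54 mm behind the grasp point. The pads swing forward as they close: fully open they stand 13 mm farther back than shut.
Start: joints at [-1.295, 0.276, 1.505, -0, 1.361, -0.121], TCP at [0.222, -0.53, 0.231] pointing down, gripper open.
Joint ranges: [-2.89, 2.89], [-0.75, 2.08], [0.22, 2.7], [-1.18, 4.32], [0.11, 2.71], [-2.7, 2.7]. Speed limits (rad/s): [2.57, 2.57, 3.14, 3.14, 3.14, 3.14].

## Interface

Orientations are given as a unit quaternion [w, x, y, z].
In Python, from rig import manip gives the robot as it stands.
- The arm moves only by the tool step_arm, never from a script. Its argument "targets" is a list of rows, each a list of 2 entries, a list of its own where there are three numbers: the shift along the tool's x, y, z in mm, then the turn about the tool's x in degrees. A call has 1 to 20 rows; each row is the pose to reach, as a shift and turn from the pose commanded when the call began, along the tool's axes at that moment; what a row does not reach only later rows make up. A row lasts 1/10 s, in which the tool goes at most 50 mm and 8.59 degrees, less where a joint would pass 70% of its speed; a pose out of reach is approached as far as the arm can. A call with a gripper value outside its range is refused whole. "grip" is the closure, from 0 (fully open) to 1 (shut), set as the call begins (left out, the last holds). The fingers move at their own pace and stop on an object; "grip_force" is the grip in N (left out, the last holds). Time passes only in rows, so rows that repeat a pose let the fingers close. It gives the time, the measured TCP pose, the force and the opening at its end, in the units of the state.
- manip.get_state(): the state, without advancing time (a new reading comes with each control period).
- manip.get_image(name): name is "side" or "top"; returns a dict with "image" (480x640x3 uint8, red, green, blue), "fx", "fy", "cx", "cy" (pixels), "pose" (4x4, takes a point from camera to world coordinates). Camera axes: x right, y down, z forward; pixel columns grow to the right and rows downward; lengths in m; the calibration is good to about 2 mm. A picture is of the moment at which its call begins. There is no depth.
- manip.sign_off(): hands the job in, once; it reports no verdict.
Trained networks look in a picture, given as the dict that the camera call returned (one of the last four; its "shot" number tells which), for a name from the list of things; names that differ only in an ending like _2 or _b are one class to them, and where a whole thing is asked for, a point or a joint stands for the part that bears it (a point fixed in the world has none). Each returns a list of dicts, best first, with "confidence" (0 to 1); they miss things now and then, are a little off and sometimes report something else, mostly with a low value. They report only what shows in the picture. A call takes as long as a camera call. They do not tell look-alikes from the thing itself.
- manip.search_frame(picture, thing): "xyz" ([x, y, z] in m, in world coordinates, good to about 4 mm: the middle of the surface that is visible of it).
- manip.regions_of(picture, thing): "region" (480x640 bool, what is visible of it).
The state is a dict: "clock": time; "qpos": joint angles; "qd": joint speeds; "effort": joint torques, N m; "position": TCP position; "ee_rot": TCP orientation; "contact_force": force on the tool from outside, world axes, zero at the start; "moment": the same for the moment, N m; "width": finger opening in m.
Only numpy, scipy, OpenCV 4.12 (cv2) and the standard library are available. Lean on these libraries where they do the work, as an engineer would, in place of code of your own. Each camera call takes 0.05 s, during which the arm holds its last target.

## Working session

There is one attempt and no reset: what is moved stays moved. The work goes in short steps, Python scripts to look and compute and a tool call to move; the robot and the scene stay as the last step left them, time stands still between calls to the robot, and variables do not carry over. Pictures are saved under pics/ and viewed, and the job is handed in when it is done.

Besides the shell and the picture viewer there is one more tool, called after ">>>" by a JSON object that holds its "op" and its "data". step_arm: Moves the arm, as the interface text tells. Its arguments: {"type":"object","properties":{"targets":{"type":"array"},"grip":{"type":"number"},"grip_force":{"type":"number"}},"required":["targets"]}

```bash
ls; mkdir -p pics
cat > h.py <<'E'
import numpy as np, cv2
from rig import manip
from scipy.spatial.transform import Rotation as R
def save(im,name,crop=None,scale=1):
    a=im["image"]
    if crop: a=a[crop[1]:crop[3],crop[0]:crop[2]]
    a=cv2.resize(a,None,fx=scale,fy=scale,interpolation=cv2.INTER_CUBIC)
    cv2.imwrite("pics/"+name,cv2.cvtColor(a,cv2.COLOR_RGB2BGR))
def ray(im,u,v):
    P=np.array(im["pose"]); d=np.array([(u-im["cx"])/im["fx"],(v-im["cy"])/im["fy"],1.])
    return P[:3,3],P[:3,:3]@d
def onz(im,u,v,z):
    o,d=ray(im,u,v); return o+d*(z-o[2])/d[2]
def proj(im,p):
    P=np.array(im["pose"]); c=P[:3,:3].T@(np.asarray(p)-P[:3,3]); return np.array([im["fx"]*c[0]/c[2]+im["cx"],im["fy"]*c[1]/c[2]+im["cy"]])
def rot(s=None):
    s=s or manip.get_state(); q=s["ee_rot"]; return R.from_quat([q[1],q[2],q[3],q[0]]).as_matrix()
E
python3 - <<'E'
from h import *
print(manip.get_state(), manip.hold_point_z)
for n in("top","side"):
    im=manip.get_image(n); save(im,n+"0.png"); print(n,im["fx"],im["cx"],im["cy"],np.round(im["pose"],3).tolist())
    for t in("lamp","screwdriver","screwdriver_tip","cover_lip","cover_hinge","pry_slot","striker_holder","tumbler","vial","domino_box"):
        print(t,[(np.round(r["xyz"],3).tolist(),round(r["confidence"],2)) for r in manip.search_frame(im,t)[:3]])
E
```

```text
pics
{'clock': 0.0, 'qpos': array([-1.29495009e+00,  2.76634284e-01,  1.50616397e+00,  1.45331147e-05,
        1.36070800e+00, -1.21042025e-01]), 'qd': array([-0.00040978,  0.00016408, -0.00104669, -0.00071438,  0.00028796,
       -0.00101344]), 'effort': array([-1.83575685e-03, -4.16775155e+01, -2.45807147e+01, -4.54766623e-04,
        1.11014169e-02,  8.20174733e-06]), 'position': array([ 0.22209503, -0.52978735,  0.23040503]), 'ee_rot': array([-0.13872598, -0.69318204, -0.14007583,  0.69327665]), 'contact_force': array([ 0.04628439,  0.03060824, -0.21801534]), 'moment': array([0.04853545, 0.00010281, 0.0082498 ]), 'width': 0.08533481969331873} 0.0187
top 522.8457472713583 319.6150880656569 236.93898317492219 [[0.025, -0.994, 0.11, 0.386], [-1.0, -0.023, 0.016, -0.15], [-0.013, -0.111, -0.994, 1.499], [0.0, 0.0, 0.0, 1.0]]
lamp [([0.581, -0.264, 0.088], 0.71)]
screwdriver [([0.454, -0.574, 0.024], 0.94), ([0.406, -0.21, 0.052], 0.75)]
screwdriver_tip [([0.454, -0.574, 0.025], 0.75), ([0.42, 0.219, 0.051], 0.74)]
cover_lip [([0.636, -0.073, 0.138], 0.67)]
cover_hinge [([0.618, -0.01
[... 283 characters left out ...]
8.0405269014003 240.00847317978565 [[-0.971, -0.184, 0.152, 0.421], [-0.238, 0.705, -0.668, 0.534], [0.015, -0.685, -0.729, 0.841], [0.0, 0.0, 0.0, 1.0]]
lamp [([0.615, 0.038, 0.104], 0.82)]
screwdriver [([0.41, -0.196, 0.047], 0.84), ([0.449, -0.564, 0.02], 0.62)]
screwdriver_tip [([0.407, -0.2, 0.048], 0.78), ([0.615, 0.035, 0.106], 0.59), ([0.452, -0.56, 0.016], 0.56)]
cover_lip [([0.637, -0.062, 0.136], 0.83)]
cover_hinge [([0.614, 0.038, 0.105], 0.87)]
pry_slot [([0.616, 0.035, 0.101], 0.82)]
striker_holder [([0.631, -0.058, 0.136], 0.6), ([0.423, 0.236, 0.057], 0.56)]
tumbler [([0.665, -0.257, 0.09], 0.63)]
vial [([0.575, -0.25, 0.079], 0.54)]
domino_box [([0.629, 0.304, 0.068], 0.69)]
```

View pics/top0.png

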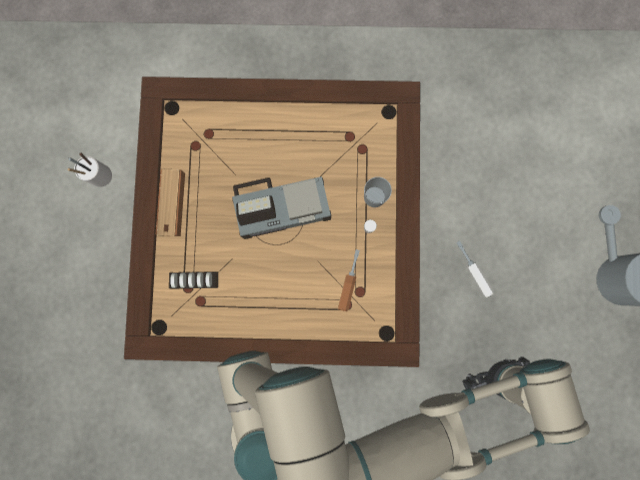

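View pics/side0.png

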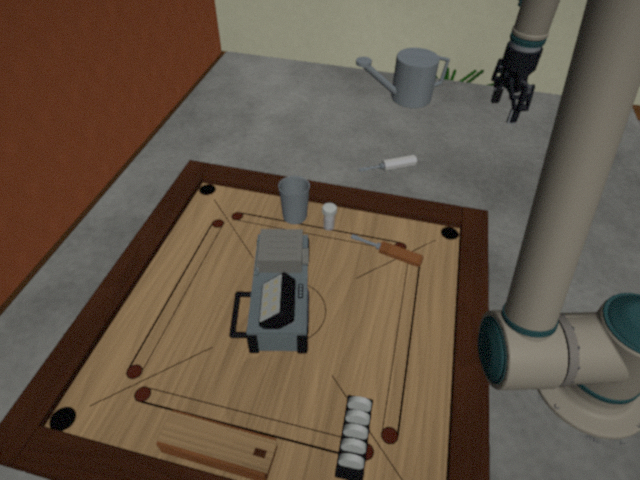

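Things that could be mistaken for the screwdriver: the wooden-handled one on the board (top 348,280), a white one on the ledge (480,275), and the pens in the cup (85,168). The description says wooden handle, so I pick (348,280) and check it in a close crop.

Run:
```python
from h import *
im=manip.get_image("top"); save(im,"c1.png",(310,240,390,320),7); save(im,"c2.png",(225,165,345,245),6.5)
im=manip.get_image("side"); save(im,"c3.png",(230,215,330,365),4);save(im,"c4.png",(340,220,440,280),7)
```

```text
(no output)
```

View pics/c1.png

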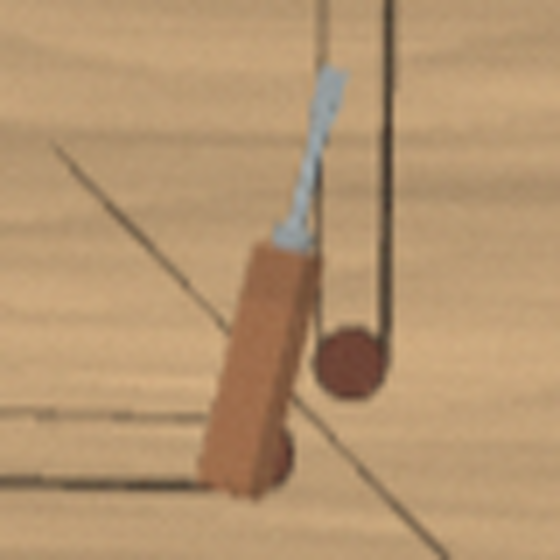

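View pics/c2.png

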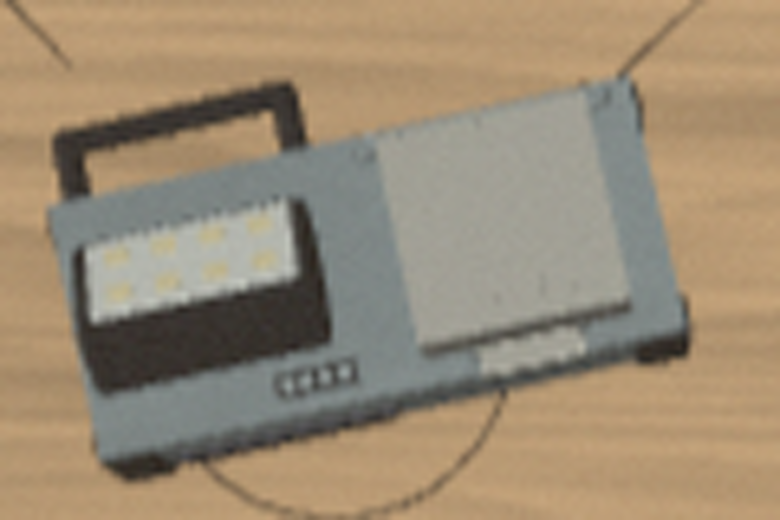

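View pics/c3.png

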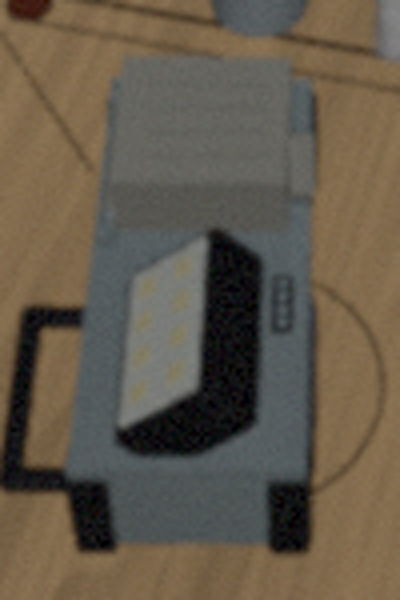

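View pics/c4.png

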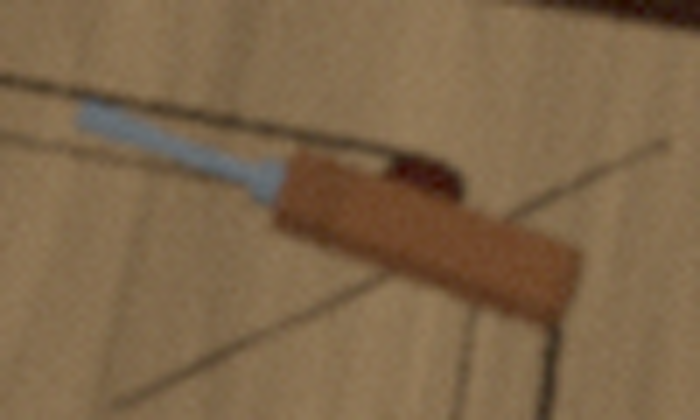

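The crop confirms the wooden handle and steel flat blade, with its tip at top (358,250). Next I fit the lamp and screwdriver poses.

```bash
cat > fit.py <<'E'
from h import *
from scipy.optimize import least_squares
t=manip.get_image("top"); s=manip.get_image("side")
T=lambda x,y:np.array([225+x/6.5,165+y/6.5])-.5+.5/6.5
S=lambda x,y:np.array([230+x/4,215+y/4])-.5+.5/4
obs=[(t,T(50,207),(55,125,75)),(t,T(630,80),(55,-125,75)),(t,T(687,305),(-55,-125,75)),(t,T(98,452),(-55,125,75)),
(t,T(378,145),(44,-16,113)),(t,T(586,92),(44,-104,113)),(t,T(632,302),(-44,-104,113)),(t,T(420,345),(-44,-16,113)),
(t,T(483,374),(-57,-38,78)),(t,T(587,352),(-57,-82,78)),
(s,S(127,60),(44,-104,113)),(s,S(290,64),(-44,-104,113)),(s,S(112,182),(44,-16,113)),(s,S(290,185),(-44,-16,113)),
(s,S(68,472),(55,125,75)),(s,S(311,478),(-55,125,75))]
def w(p,q):
    c,sn=np.cos(p[2]),np.sin(p[2]); q=np.array(q)/1e3
    return np.array([p[0]+c*q[0]-sn*q[1],p[1]+sn*q[0]+c*q[1],.026+q[2]])
for sel in (t,s,None):
    o=[x for x in obs if sel is None or x[0] is sel]
    f=lambda p:np.concatenate([proj(i,w(p,q))-u for i,u,q in o])
    r=least_squares(f,[.62,0,.2],loss="soft_l1"); print(np.round(r.x,4),np.round(np.abs(f(r.x)).reshape(-1,2),1).tolist())
p=r.x
for n,q in dict(slot=(-55,-60,70.5),lip=(-57,-60,75),dial=(0,-60,101),hinge=(47,-60,79)).items(): print(n,np.round(w(p,q),4))
U=lambda x,y:np.array([310+x/7,240+y/7])-.43
V=lambda x,y:np.array([340+x/7,220+y/7])-.43
so=[(t,U(335,72),(.1,0,0)),(t,U(294,238),(.03,0,0)),(s,V(84,114),(.1,0,0)),(s,V(268,180),(.03,0,0))]
# handle corners: top face back end corners; top flat half-width .006
so+=[(t,U(236,485),(-.07,0,.003)),(s,V(566,285),(-.07,0,.003))]
def ws(p,q): c,sn=np.cos(p[2]),np.sin(p[2]); return np.array([p[0]+c*q[0]-sn*q[1],p[1]+sn*q[0]+c*q[1],.0405+q[2]])
f=lambda p:np.concatenate([proj(i,ws(p,q))-u for i,u,q in so])
r=least_squares(f,[.4,-.2,0],loss="soft_l1"); print("sd",np.round(r.x,4),np.round(f(r.x).reshape(-1,2),1).tolist(),"tip",ws(r.x,(.1,0,0)))
E
python3 fit.py
```

```text
[ 0.6249 -0.0208  0.241 ] [[0.3, 0.7], [0.2, 0.7], [0.1, 3.6], [0.3, 0.9], [0.5, 1.2], [0.0, 0.2], [0.0, 0.4], [0.0, 0.1], [0.2, 0.5], [0.1, 0.4]]
[ 0.6227 -0.0184  0.2456] [[0.3, 0.4], [0.8, 1.1], [0.1, 0.9], [0.1, 0.4], [0.1, 0.6], [0.4, 0.7]]
[ 0.6237 -0.0201  0.2465] [[0.7, 0.0], [0.3, 0.5], [0.1, 3.8], [0.1, 1.5], [0.9, 0.8], [0.5, 0.1], [0.2, 0.2], [0.3, 0.5], [0.0, 0.8], [0.1, 0.6], [0.5, 1.0], [0.5, 1.8], [0.3, 0.2], [0.2, 0.3], [0.1, 0.3], [0.7, 1.6]]
slot [ 0.585  -0.0917  0.0965]
lip [ 0.5831 -0.0921  0.101 ]
dial [ 0.6383 -0.0782  0.127 ]
hinge [ 0.6839 -0.0668  0.105 ]
sd [ 0.4175 -0.211  -0.2225] [[-0.1, -0.3], [-0.2, 0.3], [-0.3, -0.4], [0.9, 0.2], [-0.5, 0.2], [-0.4, -0.8]] tip [ 0.51502014 -0.2330813   0.0405    ]
```

```bash
cat >> h.py <<'E'
def plan(pos,jyaw,s=None,base=None):
    """shift mm in tool axes, turn deg so that tool y is along world yaw jyaw (mod pi)"""
    s=s or manip.get_state(); M=rot(s); p=np.array(s["position"])
    sh=M.T@(np.array(pos)-p)*1e3
    y=np.arctan2(M[1,1],M[0,1]); d=-(jyaw-y)  # tool x down: + turn = clockwise
    d=(d+np.pi/2)%np.pi-np.pi/2
    print("shift",np.round(sh,1),"turn deg",round(np.degrees(d),1),"(alt",round(np.degrees(d-np.sign(d)*np.pi),1),") q6",round(s["qpos"][5],3), "jyaw now",round(y,3),"xaxis",np.round(M[:,0],4))
E
python3 - <<'E'
from h import *
yaw=-.2225; c=np.array([.4175,-.211]); g=c+.01*np.array([np.cos(yaw),np.sin(yaw)])
print(g); plan([*g,.13],yaw+np.pi/2); print(manip.get_state()["clock"])
E
```

```text
[ 0.42725349 -0.21320669]
shift [ 101.3 -213.3 -311.7] turn deg 35.5 (alt -144.5 ) q6 -0.121 jyaw now -1.174 xaxis [ 0.e+00 -1.e-04 -1.e+00]
1.3
```

>>> {"op": "step_arm", "data": {"targets": [[[5, -10, -15], 2], [[15, -32, -47], 5], [[28, -58, -86], 10], [[41, -86, -126], 14], [[54, -114, -167], 19], [[67, -142, -207], 23.5], [[80, -170, -247], 28], [[91, -192, -280], 32], [[98, -207, -302], 34.5], [[101, -213, -312], 35.5], [[101, -213, -312], 35.5], [[101, -213, -312], 35.5]], "grip": 0.3}}

```text
clock: 2.5
position: [0.4277, -0.2136, 0.1304]
ee_rot: [0.078, -0.703, 0.078, 0.703]
contact_force: [0.1, 0.7, 0.3]
width: 0.0597
```

Run:
```python
from h import *
s=manip.get_state(); print(s["clock"],s["position"],s["width"])
yaw=-.2225; c=np.array([.4175,-.211]); g=c+.01*np.array([np.cos(yaw),np.sin(yaw)])
plan([*g,.028],yaw+np.pi/2)
t=manip.get_image("top"); save(t,"g1.png",(290,230,410,330),6); q=manip.get_image("side"); save(q,"g2.png",(330,180,450,290),6)
print(proj(t,s["position"]),proj(q,s["position"]))
```

```text
2.5 [ 0.4276864  -0.21360301  0.13044686] 0.05968511955934382
shift [102.4  -0.4   0.5] turn deg 0.1 (alt -179.9 ) q6 1.184 jyaw now -1.792 xaxis [-1.e-04 -7.e-04 -1.e+00]
[351.3320757  279.74160025] [391.65047159 220.49917461]
```

View pics/g2.png

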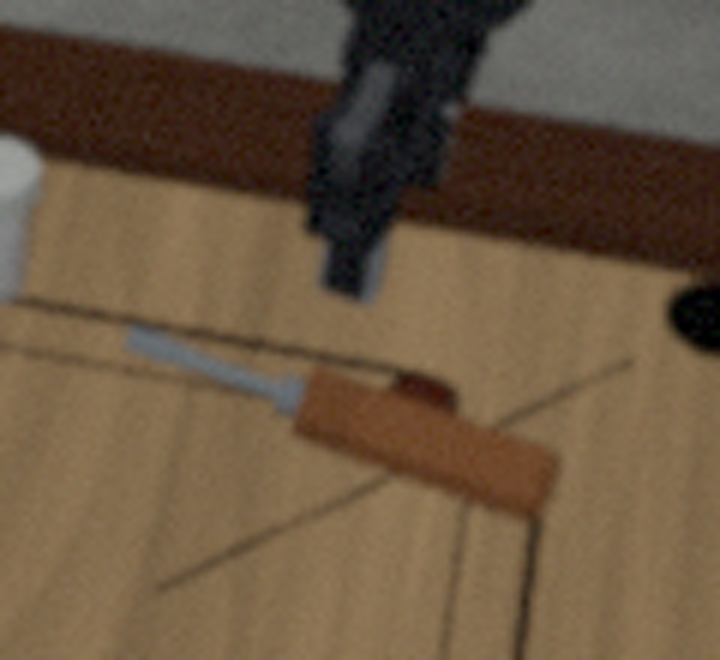

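The fingers stand above the handle front (side view, TCP near 392,220), with the jaws across the screwdriver. Descending next.

>>> {"op": "step_arm", "data": {"targets": [[[10, 0, 0], 0], [[30, 0, 0], 0], [[55, 0, 0], 0], [[78, 0, 0], 0], [[92, 0, 0], 0], [[99, 0, 0], 0], [[102, 0, 0], 0], [[102, 0, 0], 0]]}}

```text
clock: 3.4
position: [0.4276, -0.2137, 0.0283]
ee_rot: [-0.079, 0.703, -0.079, -0.703]
contact_force: [0.6, 0.0, -0.3]
width: 0.0596
```

>>> {"op": "step_arm", "data": {"targets": [[[0, 0, 0], 0], [[0, 0, 0], 0], [[0, 0, 0], 0], [[0, 0, 0], 0], [[0, 0, 0], 0], [[0, 0, 0], 0], [[0, 0, 0], 0]], "grip": 1, "grip_force": 110}}

```text
clock: 4.1
position: [0.4282, -0.2136, 0.0295]
ee_rot: [-0.078, 0.703, -0.079, -0.702]
contact_force: [-0.2, -0.2, 5.1]
width: 0.0264
```

>>> {"op": "step_arm", "data": {"targets": [[[-5, 0, 0], 0], [[-15, 0, 0], 0], [[-30, 0, 0], 0], [[-50, 0, 0], 0], [[-65, 0, 0], 0], [[-70, 0, 0], 0], [[-70, 0, 0], 0]]}}

```text
clock: 4.8
position: [0.4282, -0.2136, 0.0993]
ee_rot: [-0.078, 0.703, -0.079, -0.702]
contact_force: [0.5, 0.1, -1.7]
width: 0.0267
```

Run:
```python
from h import *
s=manip.get_state(); print(s["clock"],s["position"],s["width"])
t=manip.get_image("top"); save(t,"g3.png",(290,230,410,330),6); q=manip.get_image("side"); save(q,"g4.png",(310,160,450,290),5)
```

```text
4.8 [ 0.42816725 -0.21364629  0.09928886] 0.026650455652446597
```

View pics/g3.png

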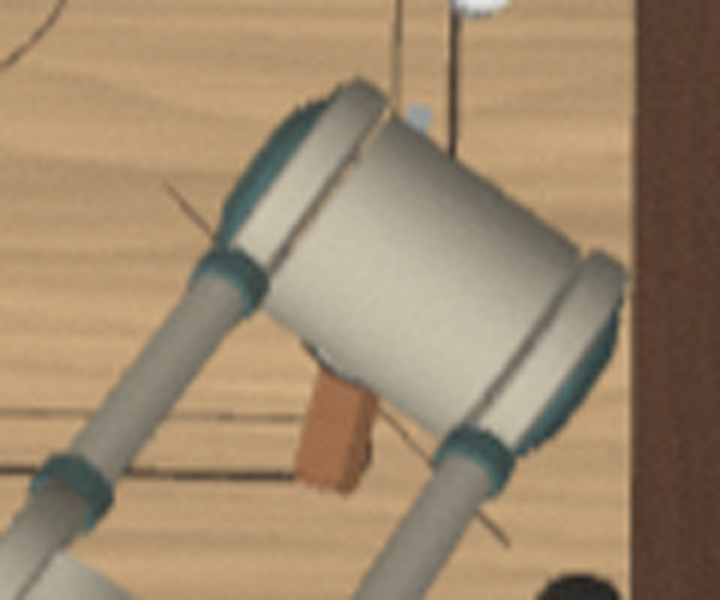

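View pics/g4.png

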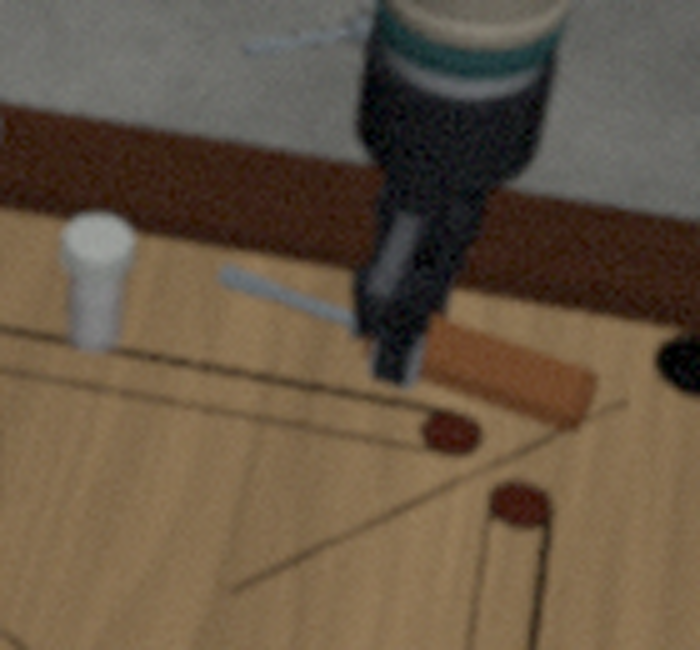

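```bash
cat >> h.py <<'E'
def sdtip(L=.09,dz=.011,s=None):
    s=s or manip.get_state(); M=rot(s); f=M[:,2]; f=f if f[0]>0 else -f
    return np.array(s["position"])+L*f+[0,0,dz]
E
python3 - <<'E'
from h import *
q=manip.get_image("side"); t=manip.get_image("top")
print(proj(q,sdtip()),proj(t,sdtip()), 'obs',310+225/5,160+272/5, 290+418/6,230+110/6)
for dz in(.0,.02):print(proj(q,sdtip(dz=dz)))
# approach: sd axis along lamp yaw; tip 40mm short of slot, 
for y in(.241,.2465):print(y)
psi=.244; f=np.array([np.cos(psi),np.sin(psi),0]); slot=np.array([.585,-.0917,.0965])
tcp=slot-f*(.09+.04)-[0,0,.011]; print(tcp); plan(tcp,psi+np.pi/2)
E
```

```text
[353.32003665 214.90132845] [358.72940212 247.41524315] obs 355.0 214.4 359.6666666666667 248.33333333333334
[352.98109331 218.38157828]
[353.60118952 212.0144676 ]
0.241
0.2465
[ 0.45885068 -0.12310619  0.0855    ]
shift [ 12.1 -94.6 -11.2] turn deg -26.7 (alt 153.3 ) q6 1.185 jyaw now -1.794 xaxis [-0.0015  0.001  -1.    ]
```

>>> {"op": "step_arm", "data": {"targets": [[[1, -6, -1], -2], [[3, -20, -3], -6], [[5, -38, -5], -11], [[7, -58, -7], -16], [[10, -76, -9], -21], [[11, -89, -10.5], -25], [[12, -94.5, -11], -26.7], [[12, -94.5, -11], -26.7], [[12, -94.5, -11], -26.7]]}}

```text
clock: 5.9
position: [0.4592, -0.1238, 0.0861]
ee_rot: [-0.086, -0.702, -0.086, 0.702]
contact_force: [-0.4, -0.4, -2.1]
width: 0.0267
```

Run:
```python
from h import *
s=manip.get_state(); print(s["clock"],s["position"],s["width"])
t=manip.get_image("top"); save(t,"a1.png",(260,170,360,245),8); q=manip.get_image("side"); save(q,"a2.png",(250,200,370,290),6.5)
for i,o,k in((t,(260,170),8),(q,(250,200),6.5)):
  print([np.round((proj(i,p)-o)*k) for p in (sdtip(),np.array([.585,-.0917,.0965]),np.array([.5831,-.0921,.101]))])
psi=.244; f=np.array([np.cos(psi),np.sin(psi),0]); slot=np.array([.585,-.0917,.0965])
plan(slot-f*(.09-.008)-[0,0,.011],psi+np.pi/2)
```

```text
5.9 [ 0.45918941 -0.12379602  0.08612   ] 0.02670278230180782
[array([403., 520.]), array([374., 406.]), array([375., 410.])]
[array([498., 373.]), array([375., 376.]), array([381., 367.])]
shift [  0.8  -1.2 -47.9] turn deg -0.1 (alt 179.9 ) q6 0.919 jyaw now -1.328 xaxis [-0.e+00 -4.e-04 -1.e+00]
```

View pics/a1.png

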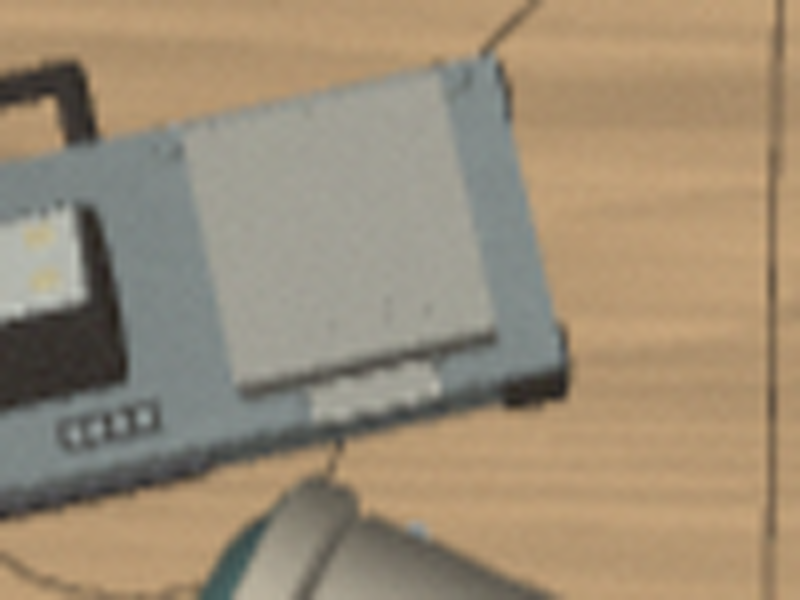

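View pics/a2.png

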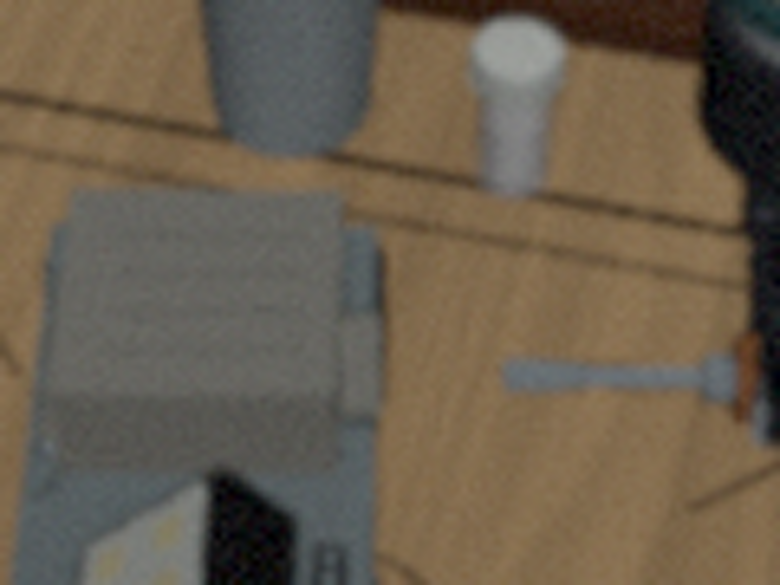

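>>> {"op": "step_arm", "data": {"targets": [[[0.5, -1, -4], 0], [[0.8, -1, -12], 0], [[0.8, -1, -20], 0], [[0.8, -1, -28], 0], [[0.8, -1, -33], 0], [[0.8, -1, -36], 0], [[0.8, -1, -38], 0], [[0.8, -1, -38], 0]]}}

```text
clock: 6.8
position: [0.496, -0.1134, 0.0854]
ee_rot: [-0.086, -0.702, -0.086, 0.702]
contact_force: [0.2, 0.4, -1.4]
width: 0.027
```

>>> {"op": "step_arm", "data": {"targets": [[[0, 0, -2], 0], [[0, 0, -4], 0], [[0, 0, -6], 0], [[0, 0, -8], 0], [[0, 0, -10], 0], [[0, 0, -10], 0]]}}

```text
clock: 7.4
position: [0.506, -0.1111, 0.0855]
ee_rot: [0.086, 0.702, 0.086, -0.702]
contact_force: [0.3, -0.3, -1.5]
width: 0.0266
```

Run:
```python
from h import *
s=manip.get_state(); print(s["clock"],s["position"],s["width"],s["contact_force"],s["moment"])
q=manip.get_image("side"); save(q,"a3.png",(250,200,370,290),6.5)
```

```text
7.4 [ 0.50597947 -0.11106788  0.08552302] 0.02659150125903949 [ 0.34463016 -0.25597357 -1.48639594] [ 0.03843369 -0.04131946 -0.01891279]
```

View pics/a3.png

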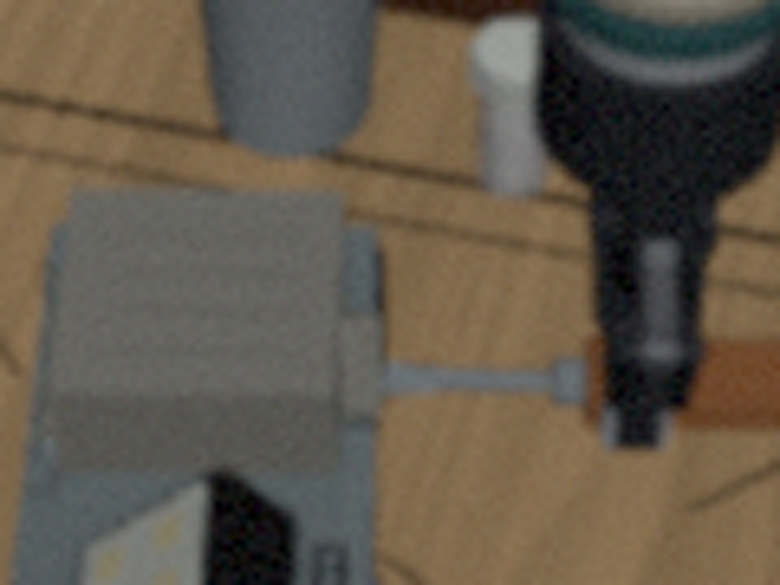

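The blade tip sits under the lip (side crop 380,375) with no contact force. Lifting now.

>>> {"op": "step_arm", "data": {"targets": [[[-2, 0, 0], 0], [[-4, 0, 0], 0], [[-6, 0, 0], 0], [[-8, 0, 0], 0], [[-10, 0, 0], 0], [[-12, 0, 0], 0], [[-14, 0, -0.5], 0], [[-16, 0, -1], 0], [[-18, 0, -1.5], 0], [[-20, 0, -2], 0], [[-22, 0, -2], 0], [[-22, 0, -2], 0], [[-22, 0, -2], 0]]}}

```text
clock: 8.75
position: [0.5076, -0.1106, 0.1076]
ee_rot: [0.086, 0.702, 0.086, -0.702]
contact_force: [-0.1, -0.3, -1.0]
width: 0.0266
```

Run:
```python
from h import *
s=manip.get_state(); print(s["clock"],s["position"],s["width"],s["contact_force"],s["moment"])
q=manip.get_image("side"); save(q,"a4.png",(250,200,370,290),6.5)
```

```text
8.75 [ 0.50763142 -0.11060625  0.10758224] 0.026621954633100454 [-0.05454622 -0.29030991 -1.01073196] [ 0.02919751  0.0004836  -0.0288514 ]
```

View pics/a4.png

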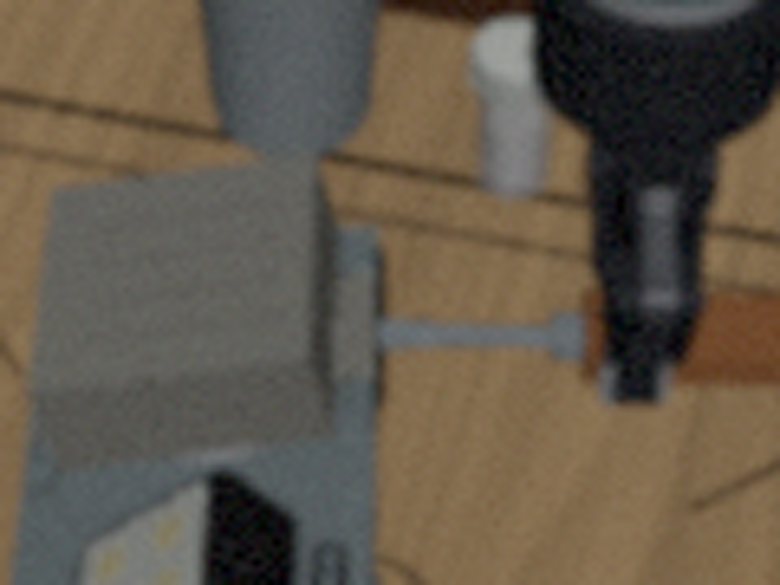

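The cover has popped up to about 0.19 rad, with the blade tip under the lip. Now I follow the arc.

>>> {"op": "step_arm", "data": {"targets": [[[-4, 0, -0.5], 0], [[-10, 0, -2], 0], [[-19, 0, -5], 0], [[-28, 0, -9], 0], [[-36, 0, -13.5], 0], [[-44, 0, -19], 0], [[-51, 0, -25], 0], [[-57.5, 0, -32], 0], [[-63.5, 0, -40], 0], [[-68.5, 0, -48], 0], [[-73, 0, -56.5], 0], [[-76.5, 0, -65], 0], [[-79, 0, -75], 0], [[-80.5, 0, -84], 0], [[-81, 0, -94], 0], [[-81, 0, -98], 0], [[-81, 0, -98], 0], [[-81, 0, -98], 0]]}}

```text
clock: 10.6
position: [0.6023, -0.0869, 0.1881]
ee_rot: [-0.086, -0.701, -0.086, 0.702]
contact_force: [-0.4, 0.2, -1.9]
width: 0.0263
```

Run:
```python
from h import *
s=manip.get_state(); print(s["clock"],s["position"],s["width"],s["contact_force"],s["moment"])
q=manip.get_image("side"); save(q,"a5.png",(180,140,380,320),4)
q=manip.get_image("top"); save(q,"a6.png",(220,100,380,260),4)
```

```text
10.6 [ 0.60229169 -0.08691889  0.18812027] 0.026292058793350667 [-0.40282569  0.20873593 -1.94882284] [-0.01614983 -0.08047679  0.01108002]
```

View pics/a5.png

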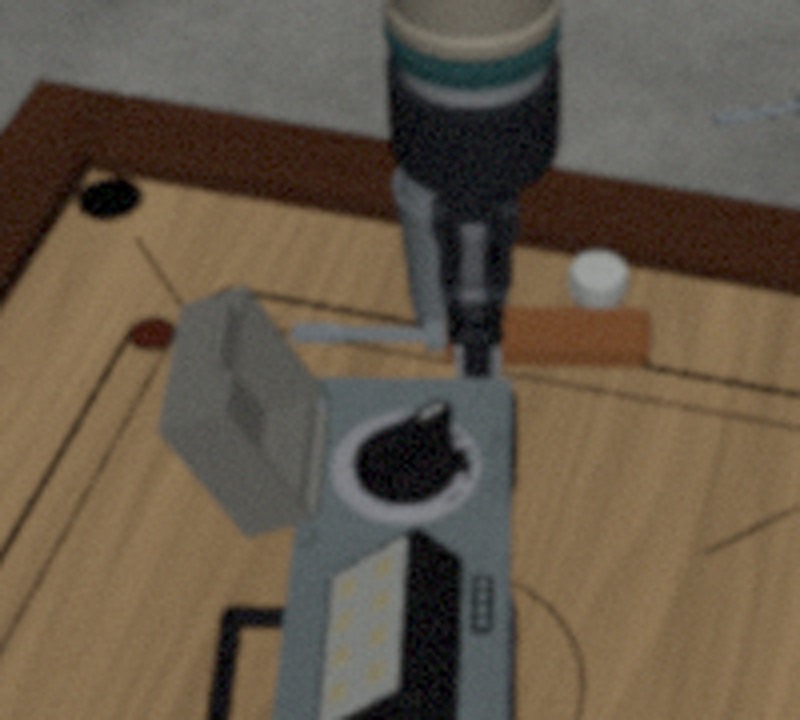

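View pics/a6.png

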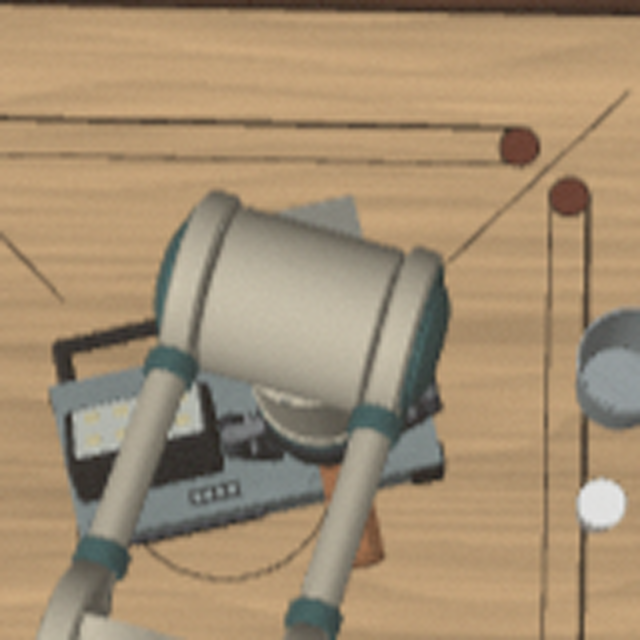

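The cover is swinging back past vertical and the dial is uncovered. Next I retreat and put the screwdriver down on clear board.

Run:
```python
from h import *
plan([.42,-.213,.16],.244+np.pi/2); plan([.42,-.213,.0295],.244+np.pi/2)
t=manip.get_image("top"); print(t["image"].shape, proj(t,[.35,-.23,.026]))
```

```text
shift [ 28.5  78.4 207.1] turn deg -0.1 (alt 179.9 ) q6 1.07 jyaw now -1.328 xaxis [-7.e-04 -1.e-04 -1.e+00]
shift [159.   78.4 207. ] turn deg -0.1 (alt 179.9 ) q6 1.07 jyaw now -1.328 xaxis [-7.e-04 -1.e-04 -1.e+00]
(480, 640, 3) [354.94088339 308.89165901]
```

>>> {"op": "step_arm", "data": {"targets": [[[0, 0, 6], 0], [[0, 0, 20], 0], [[0, 2, 40], 0], [[0, 8, 64], 0], [[0, 18, 90], 0], [[3, 30, 116], 0], [[8, 43, 142], 0], [[16, 57, 168], 0], [[28, 69, 188], 0], [[46, 76, 201], 0], [[68, 78, 206], 0], [[92, 78, 207], 0], [[114, 78, 207], 0], [[132, 78, 207], 0], [[145, 78, 207], 0], [[150, 78, 207], 0], [[150, 78, 207], 0]]}}

```text
clock: 12.45
position: [0.4195, -0.2122, 0.0383]
ee_rot: [-0.085, -0.702, -0.086, 0.702]
contact_force: [-0.3, -0.5, -1.4]
width: 0.0262
```

>>> {"op": "step_arm", "data": {"targets": [[[2, 0, 0], 0], [[4, 0, 0], 0], [[6, 0, 0], 0], [[8, 0, 0], 0], [[8, 0, 0], 0]]}}

```text
clock: 12.95
position: [0.4204, -0.2125, 0.0304]
ee_rot: [-0.086, -0.702, -0.086, 0.702]
contact_force: [0.1, 1.0, -0.4]
width: 0.0265
```

Run:
```python
from h import *
s=manip.get_state(); print(s["clock"],s["position"],s["width"],s["contact_force"],s["moment"])
q=manip.get_image("side"); save(q,"b1.png",(180,140,460,320),2.8)
q=manip.get_image("top"); save(q,"b2.png",(220,140,400,340),3)
```

```text
12.95 [ 0.42044915 -0.21245012  0.03036801] 0.026512231282939943 [ 0.05083278  1.04973559 -0.37413643] [-0.04102741 -0.06073945 -0.00023268]
```

View pics/b1.png

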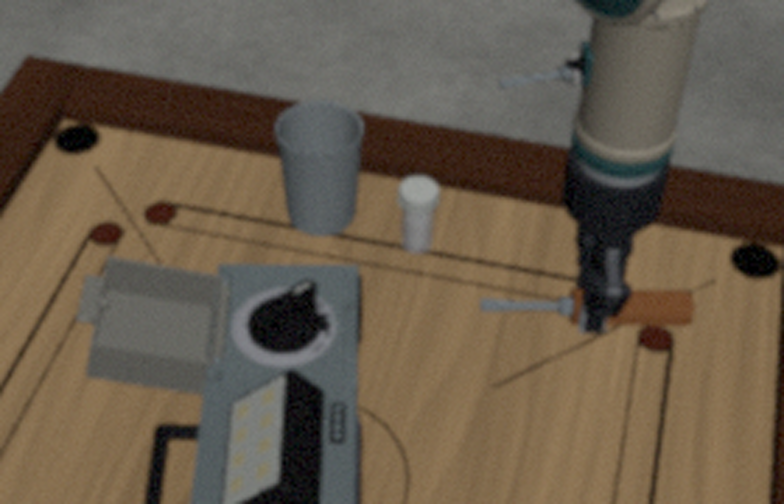

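View pics/b2.png

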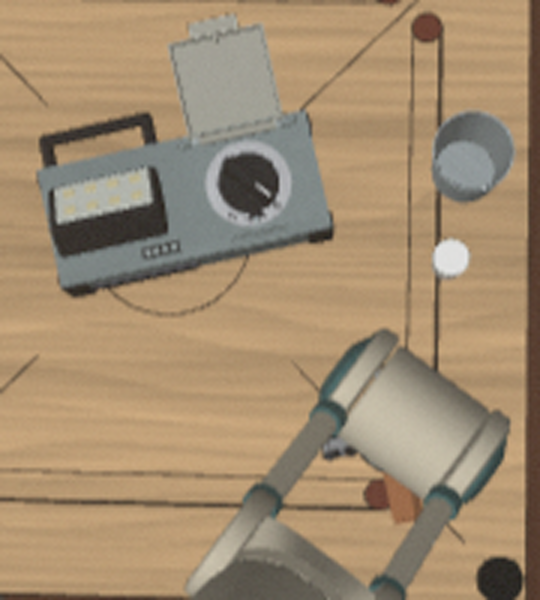

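The cover is folded fully back (top crop 225,80), and the dial is at off with its white line toward lower right (265,190). I release the screwdriver and rise.

>>> {"op": "step_arm", "data": {"targets": [[[1, 0, 0], 0], [[1, 0, 0], 0], [[1, 0, 0], 0], [[1, 0, 0], 0], [[1, 0, 0], 0], [[1, 0, 0], 0]], "grip": 0.3}}

```text
clock: 13.65
position: [0.4206, -0.2126, 0.0296]
ee_rot: [0.086, 0.702, 0.086, -0.702]
contact_force: [0.2, 0.6, 0.1]
width: 0.0598
```

>>> {"op": "step_arm", "data": {"targets": [[[-4, 0, 0], 0], [[-14, 0, 0], 0], [[-30, 0, 0], 0], [[-55, 0, 0], 0], [[-85, 0, 0], 0], [[-115, 0, 0], 0], [[-140, 0, 0], 0], [[-155, 0, 0], 0], [[-160, 0, 0], 0]]}}

```text
clock: 14.55
position: [0.4215, -0.2132, 0.1922]
ee_rot: [0.087, 0.703, 0.085, -0.701]
contact_force: [0.2, 0.1, -0.7]
width: 0.0598
```

Run:
```python
from h import *
s=manip.get_state(); print(s["clock"],s["position"],s["width"])
q=manip.get_image("side"); save(q,"d1.png",(180,180,460,320),2.8)
t=manip.get_image("top"); save(t,"d2.png",(265,160,345,230),8)
c=np.array([.6383,-.0782]); 
from h import *
for y in(.244,):
  d=np.array([np.cos(.244+.675),np.sin(.244+.675)])
  for r in(-.025,0,.025): print((proj(t,[*(c+r*d),.132])-[265,160])*8)
plan([*c,.19],.919+np.pi/2);plan([*c,.109],.919+np.pi/2)
```

```text
14.55 [ 0.42151389 -0.21318851  0.19220455] 0.059814559683998736
[352.66709416 357.77551459]
[294.04133025 311.33729977]
[235.58297833 265.03169413]
shift [   0.7  -78.2 -243.5] turn deg -38.7 (alt 141.3 ) q6 0.712 jyaw now -1.328 xaxis [ 0.0017 -0.0013 -1.    ]
shift [  81.7  -78.3 -243.4] turn deg -38.7 (alt 141.3 ) q6 0.712 jyaw now -1.328 xaxis [ 0.0017 -0.0013 -1.    ]
```

View pics/d1.png

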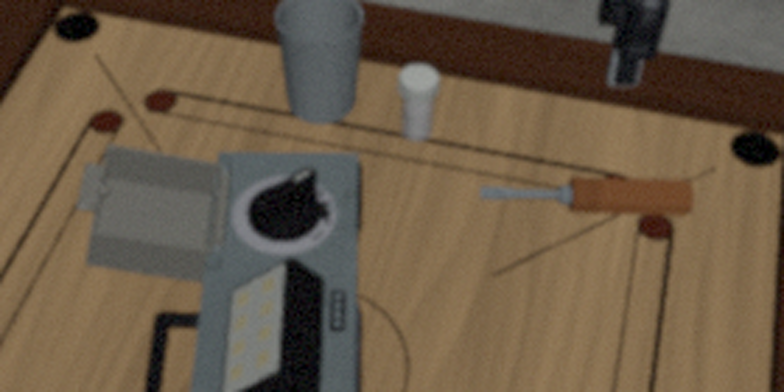

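View pics/d2.png

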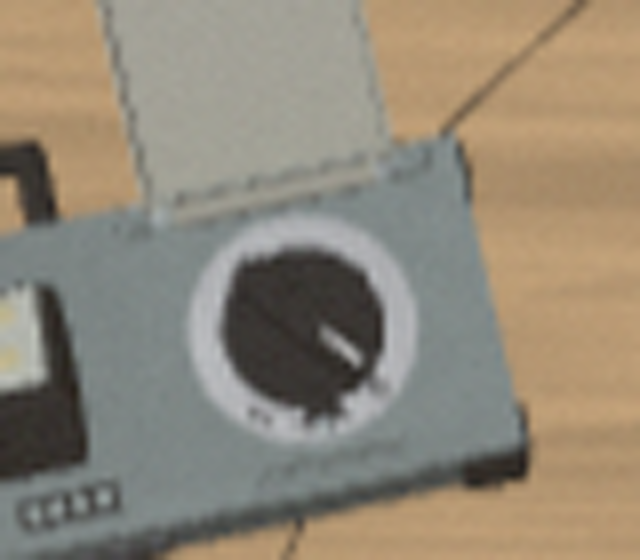

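Run:
```python
from h import *
t=manip.get_image("top"); c=np.array([.6383,-.0782])
print((proj(t,[*c,.101])-[265,160])*8, onz(t,265+304/8-.44,160+328.5/8-.44,.101))
```

```text
[298.34154199 328.04719915] [ 0.63937065 -0.07889548  0.101     ]
```

>>> {"op": "step_arm", "data": {"targets": [[[0, -2, -8], 0], [[0, -8, -26], -4], [[0, -16, -52], -8], [[0, -26, -82], -13], [[0, -36, -112], -18], [[0, -46, -142], -23], [[0, -55, -170], -28], [[0, -64, -198], -32], [[0, -71, -220], -35.5], [[0, -76, -237], -38], [[0, -78, -243.5], -38.7], [[0, -78, -243.5], -38.7], [[0, -78, -243.5], -38.7]]}}

```text
clock: 16.0
position: [0.6373, -0.0783, 0.1887]
ee_rot: [-0.313, -0.633, -0.314, 0.635]
contact_force: [-0.2, 0.0, -0.0]
width: 0.0595
```

Run:
```python
from h import *
s=manip.get_state(); print(s["clock"],s["position"],s["width"])
c=np.array([.6383,-.0782]); plan([*c,.110],.919+np.pi/2)
q=manip.get_image("side"); save(q,"d3.png",(210,160,330,290),5)
o=np.array([210,160]); d=np.array([np.cos(.919),np.sin(.919)])
for r in(-.025,0,.025): print((proj(q,[*(c+r*d),.132])-o)*5)
print((proj(q,s["position"])-o)*5)
```

```text
16.0 [ 0.63725704 -0.07825536  0.1887304 ] 0.05948304844092722
shift [78.7  0.9 -0.8] turn deg -0.1 (alt 179.9 ) q6 0.423 jyaw now -0.653 xaxis [-0.002 -0.    -1.   ]
[403.39843938 404.62732191]
[354.42918169 432.01907963]
[304.32739303 460.04433713]
[350.87246198 334.98528521]
```

View pics/d3.png

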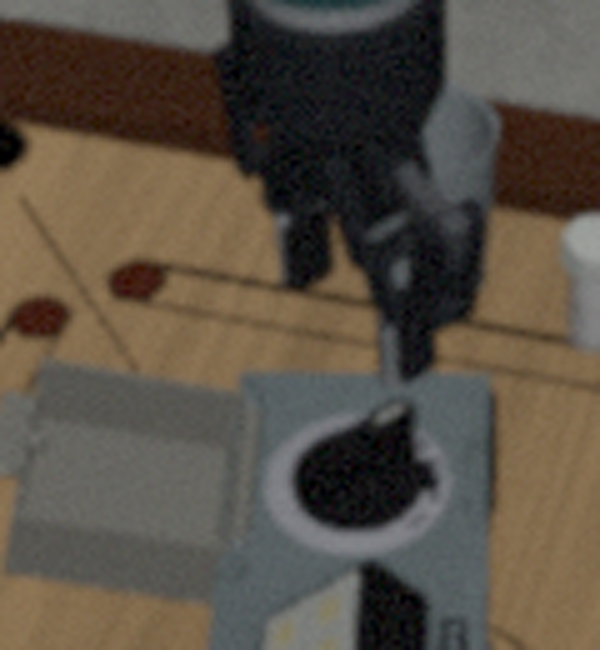

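>>> {"op": "step_arm", "data": {"targets": [[[6, 1, -1], 0], [[18, 1, -1.5], 0], [[35, 1, -1.5], 0], [[52, 1, -1.5], 0], [[66, 1, -1.5], 0], [[75, 1, -1.5], 0], [[78.5, 1, -1.5], 0], [[78.5, 1, -1.5], 0]]}}

```text
clock: 16.85
position: [0.6396, -0.0776, 0.1105]
ee_rot: [-0.313, -0.634, -0.314, 0.634]
contact_force: [0.5, 0.1, 0.3]
width: 0.0598
```

>>> {"op": "step_arm", "data": {"targets": [[[0, 0, 0], 0], [[0, 0, 0], 0], [[0, 0, 0], 0], [[0, 0, 0], 0], [[0, 0, 0], 0], [[0, 0, 0], 0], [[0, 0, 0], 0], [[0, 0, 0], 0]], "grip": 1, "grip_force": 60}}

```text
clock: 17.65
position: [0.6408, -0.0781, 0.1119]
ee_rot: [0.314, 0.634, 0.313, -0.633]
contact_force: [1.3, -2.8, 6.4]
width: 0.0108
```

Run:
```python
from h import *
s=manip.get_state(); print(s["clock"],s["position"],s["width"],s["contact_force"],s["moment"],s["qpos"][5])
q=manip.get_image("side"); save(q,"d4.png",(210,160,330,290),5)
```

```text
17.65 [ 0.64076991 -0.07811991  0.11189849] 0.010810934153271817 [ 1.34276672 -2.7873258   6.40335796] [-0.30273887 -0.27518916  0.04941393] 0.42362660426254956
```

View pics/d4.png

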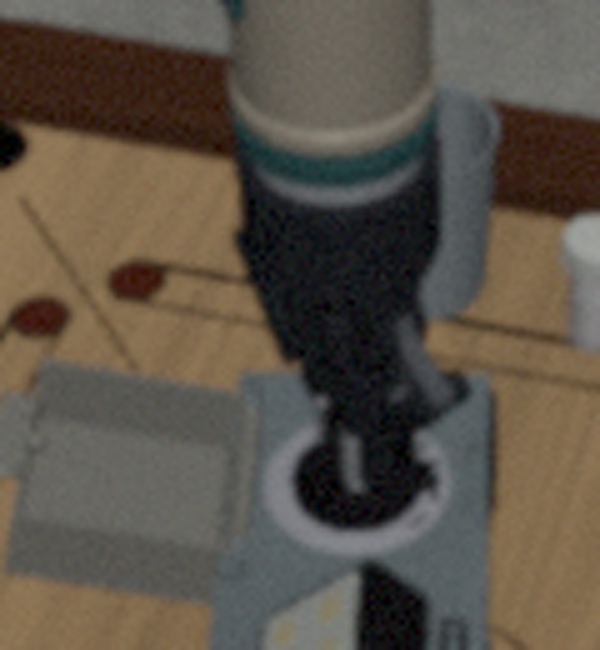

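Gripped on the bar. Turning clockwise.

>>> {"op": "step_arm", "data": {"targets": [[[-1, 0, 0], 2], [[-1, 0, 0], 6], [[-1, 0, 0], 10], [[-1, 0, 0], 14], [[-1, 0, 0], 18], [[-1, 0, 0], 22], [[-1, 0, 0], 26], [[-1, 0, 0], 30], [[-1, 0, 0], 34], [[-1, 0, 0], 38], [[-1, 0, 0], 40], [[-1, 0, 0], 40]]}}

```text
clock: 18.9
position: [0.6408, -0.078, 0.112]
ee_rot: [0.078, 0.703, 0.077, -0.702]
contact_force: [4.3, -2.8, 0.8]
width: 0.0108
```

Run:
```python
from h import *
s=manip.get_state(); print(s["clock"],s["position"],s["width"],s["contact_force"],s["moment"],s["qpos"][5])
q=manip.get_image("side"); save(q,"d5.png",(210,160,330,290),5)
```

```text
18.9 [ 0.64076477 -0.07800421  0.11195754] 0.01081892959993831 [ 4.29986607 -2.75801634  0.84638862] [-0.33292977 -0.52678596 -0.02542866] 1.1217454229316017
```

View pics/d5.png

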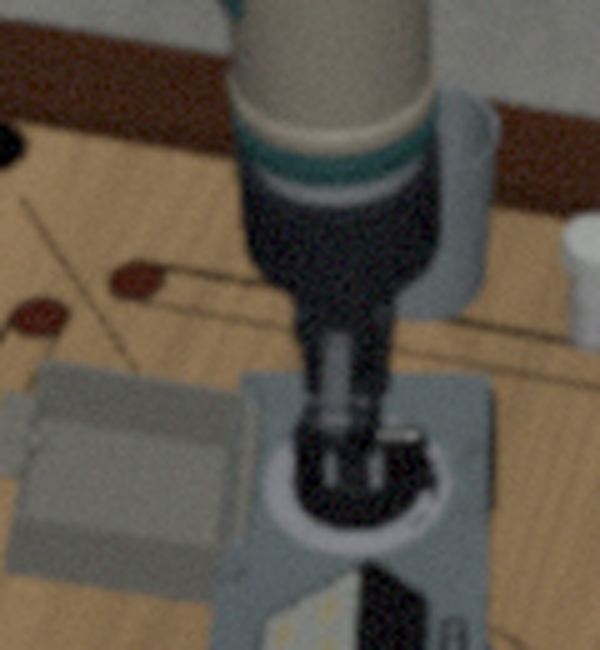

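>>> {"op": "step_arm", "data": {"targets": [[[0, 0, 0], 4], [[0, 0, 0], 8], [[0, 0, 0], 12], [[0, 0, 0], 16], [[0, 0, 0], 20], [[0, 0, 0], 24], [[0, 0, 0], 28], [[0, 0, 0], 32], [[0, 0, 0], 35], [[0, 0, 0], 38], [[0, 0, 0], 39.5], [[0, 0, 0], 40], [[0, 0, 0], 40], [[0, 0, 0], 40]]}}

```text
clock: 20.35
position: [0.6408, -0.078, 0.112]
ee_rot: [-0.167, 0.688, -0.167, -0.686]
contact_force: [4.9, -3.3, -0.4]
width: 0.0107
```

Run:
```python
from h import *
s=manip.get_state(); print(s["clock"],s["position"],s["width"],s["contact_force"],s["moment"],s["qpos"][5]); plan(s["position"],0)
q=manip.get_image("side"); save(q,"d6.png",(210,190,410,290),4); save(q,"d8.png",(255,225,315,285),9)
q=manip.get_image("top"); save(q,"d7.png",(220,140,400,340),3)
```

```text
20.35 [ 0.64078377 -0.0779641   0.1119589 ] 0.010710122226245795 [ 4.87174797 -3.3412869  -0.42704829] [-0.35818102 -0.74228641  0.14253524] 1.8187810864048959
shift [0. 0. 0.] turn deg 62.7 (alt -117.3 ) q6 1.819 jyaw now -2.047 xaxis [ 2.e-03 -7.e-04 -1.e+00]
```

View pics/d6.png

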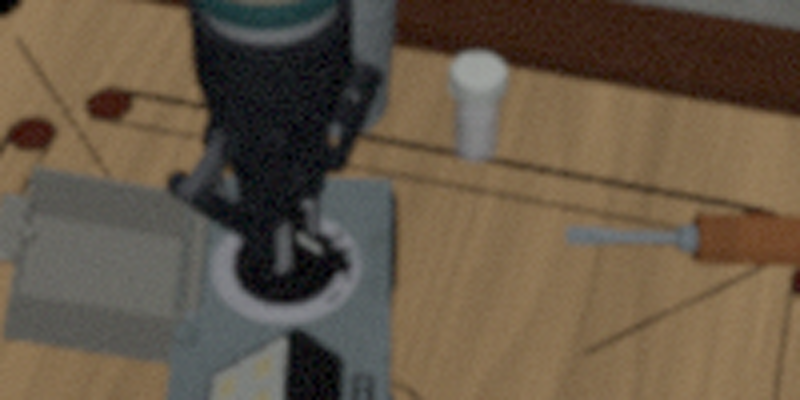

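View pics/d8.png

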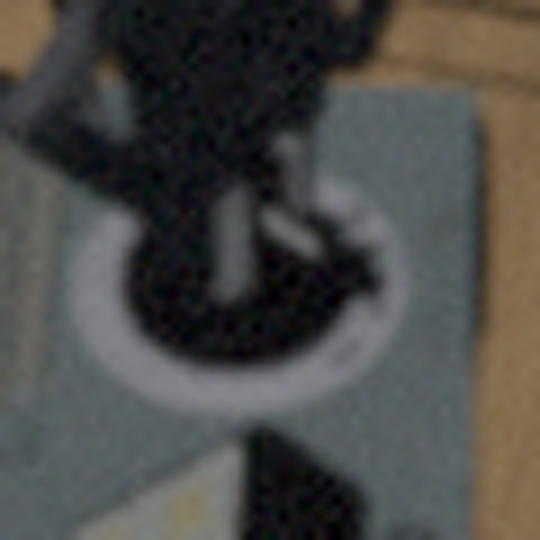

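View pics/d7.png

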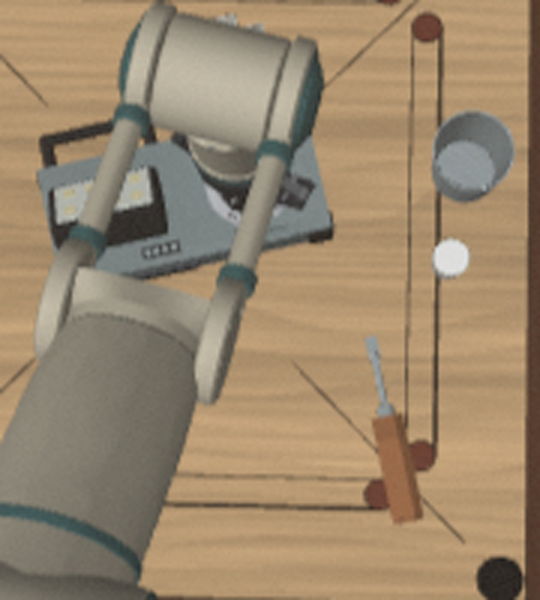

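>>> {"op": "step_arm", "data": {"targets": [[[0, 0, 0], 0.5], [[0, 0, 0], 0.5], [[0, 0, 0], 0.5], [[0, 0, 0], 0.5], [[0, 0, 0], 0.5], [[0, 0, 0], 0.5], [[0, 0, 0], 0.5], [[0, 0, 0], 0.5], [[0, 0, 0], 0.5], [[0, 0, 0], 0.5], [[0, 0, 0], 0.5], [[0, 0, 0], 0.5], [[0, 0, 0], 0.5]]}}

```text
clock: 21.75
position: [0.6408, -0.078, 0.1119]
ee_rot: [-0.17, 0.687, -0.17, -0.686]
contact_force: [4.4, -2.6, 0.0]
width: 0.0106
```

Run:
```python
from h import *
s=manip.get_state(); print(s["clock"],s["position"],s["width"],s["contact_force"],s["moment"])
q=manip.get_image("side"); save(q,"d9.png",(255,225,315,285),9)
c=np.array([.640,-.0782]); o=np.array([255,225])
for a in(1.39,1.2,.9):
  y=.244+.675-a; d=np.array([np.cos(y),np.sin(y)])
  print(a,[np.round((proj(q,[*(c-r*d),.132])-o)*9+4).tolist() for r in(.012,.025)])
t=manip.get_image("top")
for n in("striker_holder","tumbler","vial","domino_box"): print(n,[(np.round(r["xyz"],3).tolist(),round(r["confidence"],2)) for r in manip.search_frame(t,n)[:2]])
```

```text
21.75 [ 0.64076794 -0.0779605   0.11193278] 0.010633804675778855 [ 4.35650963 -2.56254093  0.01037176] [-0.37841159 -0.77374561  0.1846197 ]
1.39 [[268.0, 221.0], [310.0, 250.0]]
1.2 [[274.0, 215.0], [323.0, 237.0]]
0.9 [[281.0, 204.0], [336.0, 214.0]]
striker_holder [([0.421, 0.219, 0.047], 0.63)]
tumbler [([0.682, -0.284, 0.063], 0.84), ([0.402, -0.217, 0.051], 0.44)]
vial [([0.58, -0.266, 0.089], 0.58)]
domino_box [([0.638, 0.293, 0.07], 0.87)]
```

View pics/d9.png

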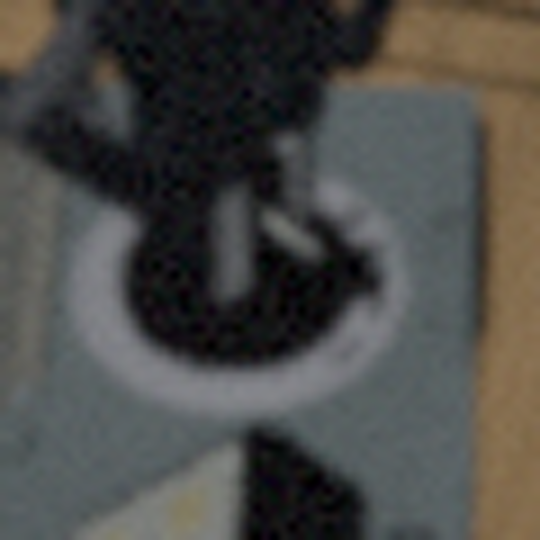

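The white line runs (262,212) to (325,252), a slope of 0.63. I predicted 0.69 at 1.39 rad and 0.45 at 1.2 rad, so the dial is at the third click. Handing in.

```bash
python3 -c "
from rig import manip
print(manip.sign_off())"
```

```text
the job is handed in; nothing more can be done
None
```

The job is handed in, at about 22 s of the 59 s allowed. I levered the cover off its catch with the wooden-handled screwdriver and folded it right back. The screwdriver then went down on the playing surface, and I turned the dial to the third click, where the fingers still hold it.

What the last checks showed:
- **Dial:** the jaw angle puts it at about 1.39–1.40 rad. The white line's slope in the side picture gives about 1.35. The resisting moment is about 0.15–0.18 N m, in line with the spring-back. The dial was held there for more than a second before handing in.
- **Cover:** the pictures show it hanging folded back behind the lamp. I did not measure its angle.
- **Screwdriver:** the pictures show it lying flat on the board and clear of the gripper.
- **Bystanders:** the top-view detections of the striker holder, tumbler, vial and domino box match their starting positions to within about 2 mm.

One thing disagreed: in the lamp pose fit, one deck corner was about 4 px off. I put that down to misreading that corner, and the slot and dial were both where the fit placed them. No check failed.

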